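Grease a suspension pivot with a push-type grease gun

TASK

Take the push-type grease gun out of its holster, dip its coupler well down into the open rinse tin to wash off the grit, and lift it out again. Then press the coupler squarely onto the slanting grease nipple of the suspension link in the vice until it snaps on, push the gun on in line with the nipple to the end of its spring-loaded stroke, and finish like that: still gripping the gun and holding it fully pushed in, with nothing let go. Do not work the gun's stroke anywhere but on the nipple, leave the tin standing where it is and leave the mallet, the gear shaft and the spray can alone.

Things in the scene. Friction and masses are not known exactly. Their poses are not given: they have to be found in the camera images.
- gun: Push-type grease gun, about 0.5 kg, hanging nozzle down in its holster. Round about its z, which runs from nozzle to tail. Origin on the axis at the barrel's shoulder, which rests on the holster's plate. Below it a collar 27 mm in diameter and 8 mm long, then a 10 mm nozzle tube and the coupler, whose mouth is at z = -78 mm with the stroke out.
- gun_grip (a point): Middle of the gun's barrel, on its axis 65 mm above the shoulder: a good place to hold it. Smooth aluminium barrel 36 mm in diameter from shoulder to 100 mm above it, dark tail cap on top up to 110 mm. Axes as the gun's.
- plunger (a joint): Stroke of the gun in m: 0 = nozzle fully out (a spring keeps it there), 0.015 = nozzle pushed into the barrel up to its stop. The spring begins to give at 13 N and needs 17.5 N at the stop; moving it fast takes a little more. Pushed in, the mouth is 63 mm below the shoulder.
- coupler_mouth (a point): Centre of the coupler's open mouth, on the gun's axis at the nozzle's tip; axes as the gun's. Steel coupler 24 mm in diameter, 36 mm long; funnel mouth 16 mm wide narrowing to 11.5 mm at 3.5 mm depth, bore 13.5 mm deep, inside it four sprung jaws that snap behind the nipple's ball head. A ball up to about 4 mm off-centre is led in.
- nipple: Steel grease nipple in the pivot eye of the suspension link, fixed. Origin at its foot on the aluminium boss, 130 mm above the bench; its z runs outwards along its axis, leaning 0.5 rad (29 degrees) from vertical towards the vice's -x. Hexagon foot 12 mm across and 4 mm high, neck 6 mm in diameter, ball head above it, tip at z = 19 mm.
- nipple_head (a point): Centre of the nipple's ball head (10 mm in diameter), on its axis 14 mm from its foot; axes as the nipple's. The jaws meet the ball with the coupler's mouth 14 mm above the nipple's foot and need 9 to 13 N to snap over it; the coupler is home with its mouth 5 mm above the foot. Pulling it off takes about 10 N.
- vice: Machine vice with the suspension link clamped in it, fixed. Origin on the bench below the nipple's foot; z up. Vice at x = 20 to 140 mm, y = -130 to 90 mm in its frame, jaws up to 90 mm high, screw and bar out to y = -180 mm. The link's pivot eye (48 mm in diameter, 36 mm wide) stands before the jaws at x = 13 mm, centre 105 mm high; its other end reaches x = 190 mm.
- stand: Holster for the gun: bent steel sheet fixed to the bench, plate 84 x 76 mm with its top 105 mm above the bench and a 31 mm hole in its middle, through which nozzle and coupler hang (mouth 27 mm above the bench). Origin on the bench below the hole; z up. Cheeks and foot flanges at y = +-34 to 63 mm, open to front and back (x).
- tin: Open round rinse tin of plain steel, loose, 150 g: 84 mm in diameter outside, 80 mm inside, 42 mm high, inner floor 3 mm above the bench. Origin at the centre of its underside; z up.
- mallet: Soft-faced mallet lying on the bench, origin under its head, handle 220 mm long towards its -y, head 108 mm long along x and 44 mm in diameter. Not to be disturbed.
- gearshaft: Gear shaft 150 mm long along its x with three gears up to 56 mm in diameter, lying on the bench; origin under its middle. Not to be disturbed.
- spraycan: Standing spray can, 60 mm in diameter, 160 mm high; origin at the centre of its underside. Not to be disturbed.
Things that resemble listed ones, but are neither listed nor needed, are in the scene too. What is shaped like the gun but brown, red or yellow is not meant.

How it is judged:
On the way, in this order (a step that is already met when the one before it is completed fails the run):
1. the coupler's mouth is inside the rinse tin, at least 18 mm below its rim (horizontal distance between coupler_mouth and tin below 0.033 m and z of coupler_mouth in the frame of tin below 0.024 m), for 0.2 s.
2. the coupler is lifted out and snapped home on the nipple, in line with it (within 0.15 rad), its mouth less than 7.5 mm above the nipple's foot (z of coupler_mouth in the frame of nipple below 0.0075 m and x of coupler_mouth in the frame of nipple between -0.0025 and 0.0025 m and y of coupler_mouth in the frame of nipple between -0.0025 and 0.0025 m and angle between the z axis of gun and the z axis of nipple, either way round below 0.15 rad), for 0.2 s.
At the end, for the whole second after the job is handed in: Coupler snapped home (mouth under 7.5 mm above the nipple's foot, within 2.5 mm of its axis, in line within 0.15 rad), stroke in by over 12.5 of 15 mm, over 10 N on the nipple, gun still gripped with over 5 N, at rest, touching neither holster nor tin; tin upright (all of step 2 and value of joint plunger above 0.0125 m and contact force between gun and nipple above 10 N and contact force between the fingers and gun above 5 N and contact force between gun and stand below 0.5 N and contact force between gun and tin below 0.5 N and linear speed of gun below 0.02 m/s and angle between tin's own z axis and vertical below 0.2 rad); the arm keeps its last pose, push and grip.
It fails at once if the gun's stroke is worked by more than 8 mm while the coupler is not snapped onto the nipple (value of joint plunger above 0.008 m and (z of coupler_mouth in the frame of nipple above 0.01 m or distance between coupler_mouth and nipple above 0.02 m)).
It fails at once if the rinse tin is tipped by more than 0.3 rad or shifted by more than 40 mm (angle between tin's own z axis and vertical above 0.3 rad or distance of tin from where it was at the start of the episode above 0.04 m).
It fails at once if the mallet, the gear shaft or the spray can is shifted by more than 30 mm (distance of any of mallet, gearshaft, spraycan from where it was at the start of the episode above 0.03 m).
It also fails if it takes over 45 s, if anything falls off the work surface, if the arm or the gripper's body presses on something with over 40 N, if the wrist force passes 120 N, or if a joint passes its speed limit or range.

ROBOT

A 6-joint arm with a two-finger parallel gripper is mounted at the origin on the work surface. World frame = base frame: x ahead of the robot, y to its left, z up, the work surface at z = 0. Lengths are in m, angles in rad, forces in N, time in s.
With the tool pointing down it reaches from about 0.35 to 0.775 m from the base axis. Payload 5.5 kg.
Tool frame: the origin (TCP) lies at the very end of the fingers, on their centre line; the grasp point (between the pads) lies 19 mm behind it; z points along the fingers, y is the direction in which the jaws open and shut (so a half turn about z gives the same grasp; the last joint's range is limited). The gripper opens to 85 mm and grips with 20 to 120 N. Pads are 22 mm wide; open, the fingers measure 114 mm over their backs; the gripper's body (76 mm by 85 mm) begins 54 mm behind the grasp point. The pads swing forward as they close: fully open they stand 13 mm farther back than shut.
Start: joints at [-1.257, 0.313, 0.046, 1.304, 0, 1.431], TCP at [0.252, -0.517, 0.231] pointing down, gripper open.
Joint ranges: [-2.76, 2.76], [-0.86, 1.69], [-1.03, 1.26], [-2.2, 2.34], [-1.47, 1.5], [-3.14, 3.14]. Speed limits (rad/s): [2.57, 2.57, 3.14, 3.14, 3.14, 3.14].

INTERFACE

Orientations are given as a unit quaternion [x, y, z, w].
In Python, from station import bot, imaging, boxes_of, tip_of gives the robot as it stands. The module is installed in compiled form; this text tells all that it offers.
- The arm moves only by the tool carry_out, never from a script. Its argument "increments" is one flat list of numbers, 7 for each row, row after row: the turn, a rotation vector about the tool's x, y, z in units of 45 degrees (1.0 is 45 degrees), then the shift along the tool's x, y, z in units of 60 cm (1.0 is 60 cm), then the opening, from -1 (shut) to 1 (fully open), so that 0 is half open. In form: [rx, ry, rz, dx, dy, dz, grip, rx, ry, rz, dx, dy, dz, grip, ...]. A call has 1 to 5 rows; each row is the pose to reach, as a shift and turn from the pose commanded when the call began, along the tool's axes at that moment; what a row does not reach only later rows make up. A row lasts 1/8 s, in which the tool goes at most 62.5 mm and 10.7 degrees, less where a joint would pass 70% of its speed; a pose out of reach is approached as far as the arm can. A call with a number of a shift or a turn outside -1 to 1 is refused whole. A call with a gripper value outside its range is refused whole. The fingers move at their own pace and stop on an object; "newtons" is the grip in N (left out, the last holds). Time passes only in rows, so rows that repeat a pose let the fingers close. It gives the time, the measured TCP pose, the force and the opening at its end, in the units of the state.
- bot.observe(): the state, without advancing time (a new reading comes with each control period).
- imaging.camera(name): name is "scene" or "side" or "wrist"; returns a dict with "pixels" (384x512x3 uint8, red, green, blue), "z_map" (384x512 float32, m along the optical axis (not along the pixel's ray), 0 where there is no reading), "fx", "fy", "cx", "cy" (pixels), "eye" and "rotation" of the camera in the world; the wrist camera has in their place "T_tool_cam" (4x4, takes a point from camera to tool coordinates, whose origin is the TCP and whose axes are the flange's). Camera axes: x right, y up, looking along -z (the intrinsics and any distortion apply to the point x, -y, -z); pixel columns grow to the right and rows downward; lengths in m; the calibration is good to about 2 mm. A picture is of the moment at which its call begins: read the wrist's pose just before it.
- bot.job_done(): hands the job in, once; it reports no verdict.
Trained networks look in a picture, given as the dict that the camera call returned (one of the last four; its "shot" number tells which), for a name from the list of things; names that differ only in an ending like _2 or _b are one class to them, and where a whole thing is asked for, a point or a joint stands for the part that bears it (a point fixed in the world has none). Each returns a list of dicts, best first, with "confidence" (0 to 1); they miss things now and then, are a little off and sometimes report something else, mostly with a low value. They report only what shows in the picture. A call takes as long as a camera call. They do not tell look-alikes from the thing itself.
- boxes_of(picture, thing): "position" ([row, column] in pixels, amid what is visible of it).
- tip_of(picture, thing): "position" ([row, column] in pixels: a listed point, or the origin of a listed thing).
The state is a dict: "t": time; "qpos": joint angles; "qd": joint speeds; "joint_torque": joint torques, N m; "position": TCP position; "ee_rot": TCP orientation; "wrist_force": force on the tool from outside, world axes, zero at the start; "ft_torque": the same for the moment, N m; "width": finger opening in m.
Only numpy, scipy, OpenCV 4.12 (cv2) and the standard library are available. Lean on these libraries where they do the work, as an engineer would, in place of code of your own. Each camera call takes 0.05 s, during which the arm holds its last target. There are 200 camera calls.

## Working session

There is one attempt and no reset: what is moved stays moved. The work goes in short steps, Python scripts to look and compute and a tool call to move; the robot and the scene stay as the last step left them, time stands still between calls to the robot, and variables do not carry over. Pictures are saved under pics/ and viewed, about 8 in all and at most 12, crops included, and the job is handed in when it is done.

Besides the shell and the picture viewer there is one more tool, called in YAML: its name, and indented under it one key for each argument. carry_out: Moves the arm, as the interface text tells. Shifts and turns lie within -1 to 1; 1 stands for 60 cm of shift or 45 degrees of turn. Its arguments: {"type":"object","properties":{"increments":{"type":"array","items":{"type":"number","minimum":-1,"maximum":1}},"newtons":{"type":"number"}},"required":["increments"]}

```bash
mkdir -p pics; cat > h.py <<'E'
import numpy as np, cv2
from scipy.spatial.transform import Rotation as R
from station import bot, imaging, boxes_of, tip_of
def pose():
    s=bot.observe(); T=np.eye(4); T[:3,:3]=R.from_quat(s["ee_rot"]).as_matrix(); T[:3,3]=s["position"]; return s,T
def shot(name,save=None):
    s,T=pose(); p=imaging.camera(name)
    if name=="wrist": C=T@np.array(p["T_tool_cam"])
    else:
        C=np.eye(4); r=np.array(p["rotation"]); C[:3,:3]=r if r.shape==(3,3) else R.from_quat(r).as_matrix(); C[:3,3]=p["eye"]
    p["C"]=C
    if save: cv2.imwrite("pics/"+save,p["pixels"][:,:,::-1])
    return p
def ray(p,rc):
    d=np.array([(rc[1]-p["cx"])/p["fx"],-(rc[0]-p["cy"])/p["fy"],-1.]); return p["C"][:3,3],p["C"][:3,:3]@d
def onz(p,rc,z):
    o,d=ray(p,rc); return o+d*(z-o[2])/d[2]
def bydepth(p,rc):
    r,c=map(int,np.round(rc)); w=p["z_map"][max(r-2,0):r+3,max(c-2,0):c+3]; w=w[w>0]
    o,d=ray(p,rc); return o+d*np.median(w) if len(w) else None
def proj(p,X):
    q=np.linalg.inv(p["C"])@np.append(X,1); return [p["cy"]-p["fy"]*q[1]/-q[2]*1, p["cx"]+p["fx"]*q[0]/-q[2]]
def cloud(p):
    rr,cc=np.mgrid[:384,:512]; z=p["z_map"]; m=z>0
    d=np.stack([(cc-p["cx"])/p["fx"],-(rr-p["cy"])/p["fy"],-np.ones_like(z)],-1)*z[...,None]
    return d@p["C"][:3,:3].T+p["C"][:3,3],m
E
python3 - <<'E'
from h import *
np.set_printoptions(precision=4,suppress=True)
ps={}
for n in("scene","side"):
    p=shot(n,n+".png"); print(n,[k for k in p],p["C"].round(3).tolist(),p["fx"],p["cx"],p["cy"])
    for t in("gun","gun_grip","coupler_mouth","nipple","nipple_head","vice","stand","tin","mallet","gearshaft","spraycan"):
        for f in(tip_of,):
            print(t,[(np.round(d["position"]).tolist(),round(d["confidence"],2),bydepth(p,d["position"])) for d in f(p,t)[:4]])
a=cv2.imread("pics/scene.png");b=cv2.imread("pics/side.png")
cv2.imwrite("pics/both.png",cv2.resize(np.vstack([a,b]),(400,600)))
E
```

```text
scene ['pixels', 'z_map', 'fx', 'fy', 'cx', 'cy', 'eye', 'rotation', 'shot', 'C'] [[0.849, -0.442, 0.29, 0.806], [0.528, 0.713, -0.462, -0.337], [-0.003, 0.545, 0.838, 0.913], [0.0, 0.0, 0.0, 1.0]] 391.1730892938605 257.2289576251622 187.21945627220668
gun [([212.0, 301.0], 0.94, array([0.6484, 0.1113, 0.0895])), ([196.0, 257.0], 0.8, array([0.5456, 0.0755, 0.1249])), ([257.0, 269.0], 0.78, array([ 0.6489, -0.0394,  0.1175])), ([169.0, 232.0], 0.66, array([0.4439, 0.1182, 0.1095]))]
gun_grip [([244.0, 267.0], 0.94, array([ 0.644 , -0.0408,  0.1827])), ([176.0, 260.0], 0.63, array([0.5534, 0.078 , 0.2083])), ([194.0, 303.0], 0.58, array([0.6454, 0.1116, 0.1671])), ([154.0, 228.0], 0.56, array([0.4409, 0.1149, 0.1706]))]
coupler_mouth [([185.0, 232.0], 0.62, array([0.4378, 0.1198, 0.0276])), ([224.0, 298.0], 0.44, array([0.6457, 0.1174, 0.0127])), ([266.0, 266.0], 0.43, array([ 0.638 , -0.0324,  0.0388]))]
nipple [([280.0, 173.0], 0.4, array([ 0.5092, -0.1919,  0.1301]))]
nipple_head [([279.0, 170.0], 0.47, array([ 0.5029, -0.1952,  0.1357]))]
vice [([304.0, 178.0], 0.7, array([ 0.538 
[... 1214 characters left out ...]
254.0, 276.0], 0.65, array([0.4252, 0.138 , 0.0063]))]
nipple [([226.0, 186.0], 0.27, array([0.6832, 0.2588, 0.0242]))]
nipple_head []
vice [([190.0, 324.0], 0.88, array([ 0.4971, -0.1914,  0.0014])), ([264.0, 217.0], 0.66, array([0.5235, 0.2777, 0.004 ]))]
stand [([226.0, 251.0], 0.78, array([0.5326, 0.1322, 0.0396])), ([202.0, 257.0], 0.46, array([0.533 , 0.1082, 0.1197]))]
tin [([264.0, 215.0], 0.69, array([0.5254, 0.2815, 0.0045])), ([288.0, 140.0], 0.41, array([0.5781, 0.4823, 0.0439]))]
mallet [([224.0, 182.0], 0.72, array([0.6995, 0.259 , 0.0248]))]
gearshaft [([228.0, 328.0], 0.92, array([ 0.3643, -0.0213,  0.0375]))]
spraycan [([288.0, 141.0], 0.66, array([0.5782, 0.4809, 0.0427]))]
```

```bash
python3 -c "
import cv2,numpy as np
a=cv2.imread('pics/scene.png')[90:350,110:400];b=cv2.imread('pics/side.png')[110:320,90:400]
a=cv2.resize(a,(400,360));b=cv2.resize(b,(400,271))
a=cv2.resize(cv2.imread('pics/scene.png')[90:350,110:400],None,fx=2,fy=2,interpolation=cv2.INTER_CUBIC);cv2.imwrite('pics/a.png',a)
b=cv2.resize(cv2.imread('pics/side.png')[110:320,90:400],None,fx=2,fy=2,interpolation=cv2.INTER_CUBIC);cv2.imwrite('pics/b.png',b)"
```

```text
(no output)
```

View pics/a.png

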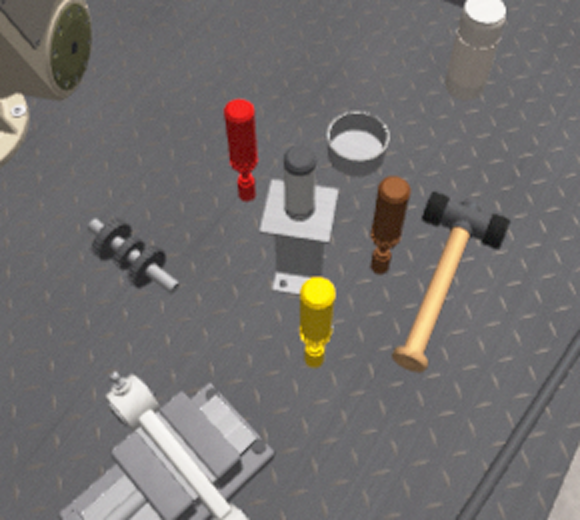

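View pics/b.png

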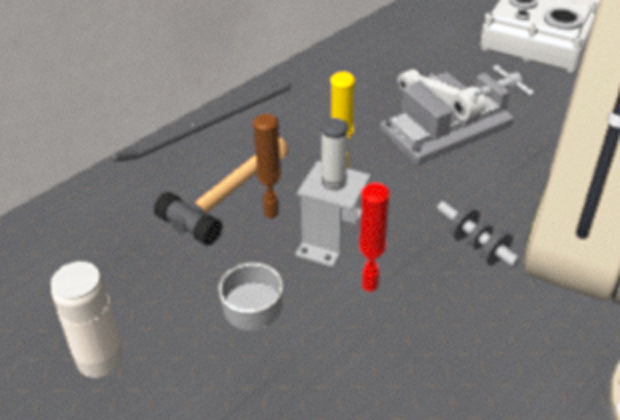

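The real gun (grey) stands in the holster at crop 1 (298,185), with red, brown and yellow copies around it. The tin is at (357,140) and the nipple at (120,380), with the link running to the lower right. Now the numbers from the depth maps.

```bash
cat > m.py <<'E'
from h import *
np.set_printoptions(precision=4,suppress=True)
from scipy.optimize import least_squares
def circ(P,r=None):
    f=(lambda v:np.hypot(P[:,0]-v[0],P[:,1]-v[1])-(r or v[2]))
    return least_squares(f,[*P[:,:2].mean(0),.02],loss="soft_l1",f_scale=.002).x
def near(W,m,c,rad,z0,z1):
    return W[m&(np.hypot(W[...,0]-c[0],W[...,1]-c[1])<rad)&(W[...,2]>z0)&(W[...,2]<z1)]
E
python3 - <<'E'
from m import *
s,T=pose(); print(s["qpos"],T)
for n in("scene","side"):
    p=shot(n); W,m=cloud(p)
    g=near(W,m,(.54,.09),.05,.125,.195); print(n,"gun",len(g),circ(g,.018), "top",near(W,m,(.54,.09),.03,.2,.25)[:,2].max())
    t=near(W,m,(.528,.28),.07,.02,.06); print("tin",len(t),circ(t,.041),t[:,2].max())
    for c in((.44,.118),(.648,.112),(.645,-.04)):
        g=near(W,m,c,.05,.1,.25); print("decoy",circ(g,.018),g[:,2].max() if len(g) else 0)
    g=near(W,m,(.505,-.19),.12,.1,.2); print("link",len(g),g.mean(0)); 
    np.save(n+"_link.npy",g)
    v=W[m&(W[...,2]>.06)&(W[...,2]<.1)&(W[...,1]<-.1)&(W[...,0]>.4)&(W[...,0]<.85)]
    print("jaw minarearect",cv2.minAreaRect(v[:,:2].astype(np.float32)))
    l=W[m&(W[...,2]>.1)&(W[...,2]<.17)&(W[...,1]<-.1)&(W[...,0]>.4)&(W[...,0]<.85)]
    print("link rect",len(l),cv2.minAreaRect(l[:,:2].astype(np.float32)), l[l[:,2].argmax()])
    for X in(l,): 
        u=np.linalg.svd(X[:,:2]-X[:,:2].mean(0),full_matrices=False)[2][0]; print("dir",u)
E
```

```text
[-1.2566  0.3132  0.0461  1.3036  0.      1.4312] [[ 0.8988  0.4383  0.0001  0.2521]
 [ 0.4383 -0.8988 -0.0001 -0.5169]
 [ 0.      0.0001 -1.      0.2313]
 [ 0.      0.      0.      1.    ]]
scene gun 262 [0.5428 0.0931 0.02  ] top 0.21703710895667794
tin 333 [0.5282 0.2721 0.02  ] 0.04546819130615576
decoy [0.4338 0.1313 0.02  ] 0.1899794139765898
decoy [0.6446 0.1293 0.02  ] 0.18949421499484098
decoy [ 0.6373 -0.0251  0.02  ] 0.19166646335319426
link 675 [ 0.5359 -0.2083  0.119 ]
jaw minarearect ((0.5630602240562439, -0.260605126619339), (0.22064906358718872, 0.16373588144779205), 42.64071273803711)
link rect 675 ((0.5451478362083435, -0.20762786269187927), (0.04209184646606445, 0.10142272710800171), 81.71697235107422) [ 0.5006 -0.2     0.1477]
dir [ 0.9732 -0.2301]
side gun 247 [0.5448 0.0949 0.02  ] top 0.2190692828892422
tin 391 [0.5285 0.2764 0.02  ] 0.047282852392102726
decoy [0.4359 0.133  0.02  ] 0.19170809042721082
decoy [0.6468 0.1307 0.02  ] 0.19147294256336556
decoy [ 0.6394 -0.0234  0.02  ] 0.19249127508552877
link 229 [ 0.5234 -0.1938  0.1171]
jaw minarearect ((0.616725504398346, -0.7434535026550293), (0.23840272426605225, 1.1743577718734741), 0.44367948174476624)
link rect 254 ((0.5461835861206055, -0.7539210319519043), (0.10086788237094879, 1.1568772792816162), 0.22785373032093048) [ 0.5056 -1.3218  0.1669]
dir [0.0146 0.9999]
```

```bash
cat > g.py <<'E'
from m import *
def inc(T,G,lim=True):
    "increments from commanded/measured T to goal G"
    w=R.from_matrix(T[:3,:3].T@G[:3,:3]).as_rotvec()/np.radians(45); d=T[:3,:3].T@(G[:3,3]-T[:3,3])/.6
    return np.r_[w,d].round(4)
def frame(pos,z,yvec):
    z=np.array(z,float)/np.linalg.norm(z); y=np.array(yvec,float); y-=z*(y@z); y/=np.linalg.norm(y)
    G=np.eye(4); G[:3,:3]=np.c_[np.cross(y,z),y,z]; G[:3,3]=pos; return G
E
python3 - <<'E'
from g import *
s,T=pose()
p=shot("wrist"); print(np.array(p["T_tool_cam"]),p["fx"],p["cx"],p["cy"])
for yaw in(71,116): 
    a=np.radians(yaw); print(inc(T,frame((.44,-.2,.38),(0,0,-1),(np.sin(a),-np.cos(a),0))))
E
```

```text
[[-0.0016  0.9588  0.2842  0.0713]
 [ 1.      0.0011  0.0016  0.0003]
 [ 0.0012  0.2842 -0.9588 -0.1419]
 [ 0.      0.      0.      1.    ]] 296.5386068246231 261.1971593390838 190.5954209471827
[ 0.0001  0.     -1.      0.513  -0.3373 -0.2478]
[ 0.0001  0.0001 -2.      0.513  -0.3373 -0.2478]
```

carry_out:
  increments: [0,0,-1,0.25,-0.17,-0.25,0.4,0,0,-1,0.513,-0.337,-0.248,0.4,0,0,-1,0.513,-0.337,-0.248,0.4,0,0,-1,0.513,-0.337,-0.248,0.4,0,0,-1,0.513,-0.337,-0.248,0.4]

```text
t: 1.98
position: [0.398, -0.2702, 0.3526]
ee_rot: [0.814, 0.582, 0.0, 0.0]
wrist_force: [0.7, 0.7, 0.1]
width: 0.0597
```

carry_out:
  increments: [0,0,-1,0,0,0,0.4,0,0,-1,0,0,0,0.4,0,0,-1,0,0,0,0.4,0,0,-1,0,0,0,0.4,0,0,-1,0,0,0,0.4]

```text
t: 2.6
position: [0.3973, -0.2718, 0.3518]
ee_rot: [0.53, 0.848, -0.0, 0.0]
wrist_force: [-0.6, 0.0, -0.1]
width: 0.0599
```

```bash
python3 - <<'E'
from g import *
p=shot("wrist","w1.png"); W,m=cloud(p); np.savez("w1.npz",W=W,m=m)
for t in("nipple","nipple_head","vice"):
    print(t,[(np.round(d["position"],1).tolist(),round(d["confidence"],2),bydepth(p,d["position"])) for d in tip_of(p,t)[:3]])
E
```

```text
nipple [([149.6, 365.8], 0.54, array([ 0.4999, -0.2009,  0.1423]))]
nipple_head [([148.9, 367.5], 0.45, array([ 0.5005, -0.1994,  0.1443]))]
vice [([138.4, 339.8], 0.59, array([ 0.5064, -0.2012, -0.0002]))]
```

View pics/w1.png

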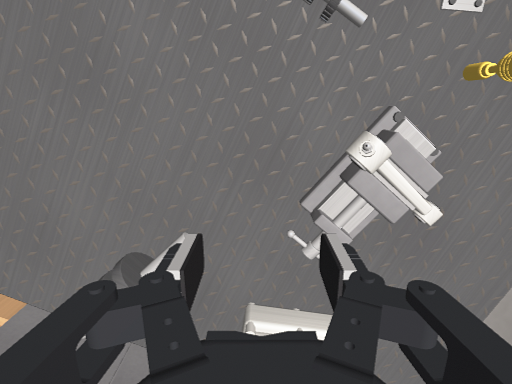

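The nipple is at about (row 149, column 367). The link runs from the eye to its other end at (213,430), and the vice screw points down-left. Next is the yaw of the vice, from the base and jaw cloud.

```bash
python3 - <<'E'
from g import *
d=np.load("w1.npz"); W,m=d["W"],d["m"]
for rc in((213,430),(150,366),(175,388),(190,402)): print(rc,W[rc])
near_=m&(np.abs(W[...,0]-.58)<.2)&(np.abs(W[...,1]+.22)<.2)
for lo,hi in((.003,.035),(.06,.095),(.1,.125)):
    k=(near_&(W[...,2]>lo)&(W[...,2]<hi)).astype(np.uint8)
    k=cv2.morphologyEx(k,cv2.MORPH_OPEN,np.ones((3,3)))
    n,lab,st,_=cv2.connectedComponentsWithStats(k)
    for i in range(1,n):
        if st[i,4]>60:
            q=W[lab==i]; print(lo,st[i,:],q.mean(0),cv2.minAreaRect(q[:,:2].astype(np.float32)),np.degrees(np.arctan2(*np.linalg.svd(q[:,:2]-q[:,:2].mean(0),full_matrices=False)[2][0][::-1])))
h=W[near_&(W[...,2]>.133)&(W[...,1]>-.3)]; print(len(h),h[h[:,2].argsort()])
E
```

```text
(213, 430) [ 0.6652 -0.2395  0.0725]
(150, 366) [ 0.4998 -0.2012  0.1439]
(175, 388) [ 0.5571 -0.2164  0.1093]
(190, 402) [ 0.5927 -0.2263  0.0969]
0.003 [337   7  25  20 166] [ 0.4244 -0.0507  0.0315] ((0.42411115765571594, -0.050577759742736816), (0.0058157541789114475, 0.041386622935533524), 84.96979522705078) -6.629888954292949
0.003 [464  64  18  17 228] [ 0.6293 -0.0306  0.0193] ((0.6312553882598877, -0.030953533947467804), (0.009541886858642101, 0.022840682417154312), 51.194236755371094) -47.63995090294347
0.003 [369 105  37  30 605] [ 0.5526 -0.1447  0.0212] ((0.5553073287010193, -0.1494407057762146), (0.05269008129835129, 0.028290022164583206), 74.85722351074219) -115.59259929126992
0.003 [427 148  14  15 109] [ 0.6488 -0.1593  0.0233] ((0.6485680341720581, -0.159263014793396), (0.023228688165545464, 0.0158397164195776), 80.91434478759766) -90.17718721301966
0.003 [ 300  153   52   61 1123] [ 0.5177 -0.2796  0.0202] ((0.5197671055793762, -0.2751305103302002), (0.11440207064151764, 0.025796806439757347), 77.14909362792969) -100.64472281316974
0.003 [350 210  29  28 234] [ 0.6
[... 709 characters left out ...]
  14  12 117] [ 0.539  -0.38    0.0628] ((0.5396747589111328, -0.3805479109287262), (0.021195312961935997, 0.017411082983016968), 84.8885498046875) -108.0297665705566
0.1 [347 131  30  38 413] [ 0.5008 -0.2003  0.115 ] ((0.5030646920204163, -0.20270471274852753), (0.02618575282394886, 0.04676416888833046), 8.85576057434082) -89.03375797207015
0.1 [370 152  33  35 474] [ 0.5544 -0.2122  0.1106] ((0.5566269755363464, -0.21440532803535461), (0.034814245998859406, 0.057874418795108795), 70.83319091796875) -13.536569310518034
22406 [[ 0.5132 -0.202   0.133 ]
 [ 0.5035 -0.2026  0.1331]
 [ 0.5131 -0.1952  0.1332]
 ...
 [ 0.4031 -0.2464  0.4492]
 [ 0.405  -0.2455  0.4492]
 [ 0.3964 -0.2496  0.4493]]
```

```bash
python3 - <<'E'
from g import *
s,T=pose(); a=np.radians(155); print(inc(T,frame((.5,-.2,.25),(0,0,-1),(np.sin(a),-np.cos(a),0))))
E
```

```text
[-0.0001  0.0002 -0.8695  0.0331  0.2063  0.1695]
```

carry_out:
  increments: [0,0,-0.87,0.033,0.206,0.17,0.4,0,0,-0.87,0.033,0.206,0.17,0.4,0,0,-0.87,0.033,0.206,0.17,0.4,0,0,-0.87,0.033,0.206,0.17,0.4,0,0,-0.87,0.033,0.206,0.17,0.4]

```text
t: 3.42
position: [0.4998, -0.1995, 0.2492]
ee_rot: [0.216, 0.976, 0.0, -0.0]
wrist_force: [-0.4, 0.0, -0.1]
width: 0.0599
```

```bash
python3 - <<'E'
from g import *
p=shot("wrist","w2.png"); W,m=cloud(p); np.savez("w2.npz",W=W,m=m); np.save("w2C.npy",p["C"]); s,T=pose(); print(T[:3,3],np.array(s["qd"]).round(3))
for t in("nipple","nipple_head","vice"):
    print(t,[(np.round(d["position"],1).tolist(),round(d["confidence"],2),bydepth(p,d["position"]),onz(p,d["position"],.1423)) for d in tip_of(p,t)[:3]])
a=p["pixels"][:,:,::-1]; h=proj(p,(.5016,-.2011,.1423)); print(h); r,c=map(int,h); r=min(max(r,60),324)
cv2.imwrite("pics/w2c.png",cv2.resize(a[r-60:r+60,c-75:c+75],None,fx=5,fy=5,interpolation=cv2.INTER_CUBIC)); print("crop origin",r-60,c-75)
E
```

```text
[ 0.4998 -0.1998  0.2497] [-0.009 -0.011  0.005  0.001 -0.    -0.001]
nipple [([188.6, 263.9], 0.71, array([ 0.4985, -0.1973,  0.1454]), array([ 0.4994, -0.1976,  0.1423]))]
nipple_head [([189.0, 264.6], 0.65, array([ 0.4991, -0.1969,  0.1454]), array([ 0.5   , -0.1972,  0.1423]))]
vice []
[np.float64(192.421348066554), np.float64(261.35262181721157)]
crop origin 132 186
```

View pics/w2c.png

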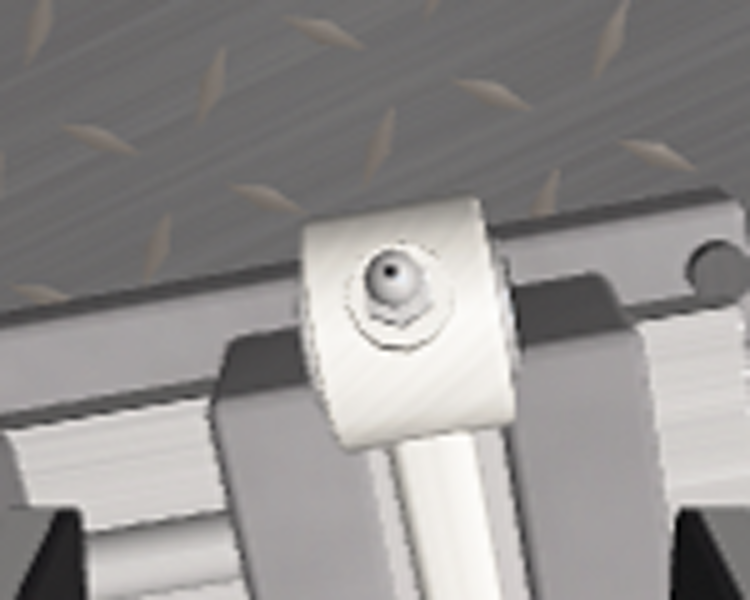

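```bash
python3 - <<'E'
from g import *
s,T=pose(); print(inc(T,frame((.544,.094,.32),(0,0,-1),(0,1,0))))
E
```

```text
[-0.0005  0.0012 -0.5555  0.1402  0.4757 -0.1165]
```

carry_out:
  increments: [0,0,-0.3,0.0,0.1,-0.117,0.4,0,0,-0.555,0.14,0.476,-0.117,0.4,0,0,-0.555,0.14,0.476,-0.117,0.4,0,0,-0.555,0.14,0.476,-0.117,0.4,0,0,-0.555,0.14,0.476,-0.117,0.4]

```text
t: 4.25
position: [0.5426, 0.0861, 0.3199]
ee_rot: [0.0, 1.0, -0.0, 0.001]
wrist_force: [0.0, -0.2, 1.0]
width: 0.0596
```

```bash
python3 - <<'E'
from g import *
s,T=pose(); print(T[:3,3]); G=frame((.544,.094,.32),(0,0,-1),(0,1,0)); print(inc(T,G))
p=shot("wrist","w3.png"); W,m=cloud(p)
t=near(W,m,(.544,.094),.05,.205,.24); print("tail",len(t),t.mean(0),t[:,2].max(),circ(t,.018))
for n in("gun_grip","gun","tin"):
    print(n,[(np.round(d["position"],1).tolist(),round(d["confidence"],2),bydepth(p,d["position"]),onz(p,d["position"],{"gun_grip":.17,"gun":.105,"tin":0}[n])) for d in tip_of(p,n)[:4]])
t=near(W,m,(.528,.274),.07,.02,.06); print("tin",len(t),circ(t,.041))
for f in ("w1","w2"):
    pass
E
```

```text
[0.5426 0.0861 0.3199]
[-0.0002  0.0023 -0.0006 -0.0023  0.0131 -0.0001]
tail 1316 [0.5399 0.0938 0.2132] 0.21588878193214706 [0.5446 0.0943 0.02  ]
gun_grip [([58.3, 307.0], 0.82, array([0.4335, 0.1249, 0.1876]), array([0.4312, 0.1274, 0.17  ])), ([247.8, 169.1], 0.73, array([ 0.6193, -0.0137,  0.1733]), array([ 0.6211, -0.0148,  0.17  ])), ([254.6, 299.2], 0.68, array([0.6258, 0.1262, 0.1772]), array([0.6297, 0.1272, 0.17  ])), ([176.7, 268.4], 0.65, array([0.5305, 0.0918, 0.2143]), array([0.5416, 0.093 , 0.17  ]))]
gun [([225.4, 183.9], 0.83, array([ 0.622 , -0.0145,  0.1068]), array([ 0.6228, -0.015 ,  0.105 ])), ([163.4, 264.7], 0.8, array([0.5249, 0.089 , 0.1848]), array([0.5411, 0.09  , 0.105 ])), ([68.7, 300.4], 0.67, array([0.4415, 0.1199, 0.185 ]), array([0.4336, 0.1298, 0.105 ])), ([230.1, 292.6], 0.58, array([0.6263, 0.1258, 0.1127]), array([0.6298, 0.1267, 0.105 ]))]
tin [([142.6, 382.4], 0.94, array([0.5297, 0.273 , 0.0022]), array([0.53  , 0.2739, 0.    ]))]
tin 1132 [0.5261 0.274  0.02  ]
```

View pics/w3.png

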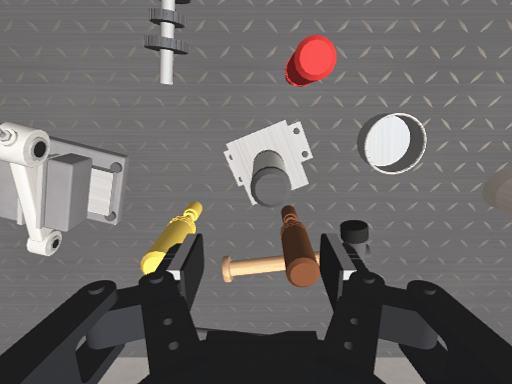

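carry_out:
  increments: [0,0,0,-0.0023,0.013,0,0.4,0,0,0,-0.0023,0.013,0.12,0.4,0,0,0,-0.0023,0.013,0.12,0.4]

```text
t: 4.82
position: [0.5401, 0.0911, 0.2422]
ee_rot: [0.0, 1.0, -0.0, -0.005]
wrist_force: [-0.5, -0.4, 0.4]
width: 0.0598
```

carry_out:
  increments: [0,0,0,0,0,0,0.4,0,0,0,0,0,0,0.4]

```text
t: 5.08
position: [0.5458, 0.092, 0.2498]
ee_rot: [-0.001, 1.0, 0.0, 0.002]
wrist_force: [0.3, 0.0, 0.7]
width: 0.0596
```

```bash
python3 - <<'E'
from g import *
s,T=pose(); print(T,s["qpos"]); G=frame((.544,.094,.154),(0,0,-1),(0,1,0)); print(inc(T,G))
E
```

```text
[[-1.     -0.0011  0.0049  0.5458]
 [-0.0011  1.      0.      0.092 ]
 [-0.0049  0.     -1.      0.2498]
 [ 0.      0.      0.      1.    ]] [ 0.022   0.2626  0.0224  1.3258 -0.0001  0.0209]
[0.     0.0062 0.0014 0.0038 0.0033 0.1597]
```

carry_out:
  increments: [0,0.003,0,0.002,0.003,0.05,0.4,0,0.003,0,0.002,0.003,0.1,0.4,0,0.003,0,0.002,0.003,0.14,0.4,0,0.003,0,0.002,0.003,0.16,0.4,0,0.003,0,0.002,0.003,0.16,0.4]

```text
t: 5.7
position: [0.5433, 0.0942, 0.1517]
ee_rot: [-0.001, 1.0, -0.0, -0.001]
wrist_force: [-0.5, -0.3, -0.8]
width: 0.0596
```

carry_out:
  increments: [0,0,0,0,0,0,-0.6,0,0,0,0,0,0,-0.6,0,0,0,0,0,0,-0.6,0,0,0,0,0,0,-0.6]
  newtons: 90

```text
t: 6.2
position: [0.5438, 0.0942, 0.1528]
ee_rot: [-0.001, 1.0, -0.0, 0.0]
wrist_force: [0.0, -0.9, 6.3]
width: 0.0338
```

carry_out:
  increments: [0,0,0,0,0,-0.03,-0.6,0,0,0,0,0,-0.08,-0.6,0,0,0,0,0,-0.13,-0.6,0,0,0,0,0,-0.18,-0.6,0,0,0,0,0,-0.19,-0.6]
  newtons: 90

```text
t: 6.82
position: [0.5437, 0.0944, 0.2664]
ee_rot: [-0.001, 1.0, 0.0, 0.0]
wrist_force: [0.6, 0.0, -6.1]
width: 0.0345
```

carry_out:
  increments: [0,0,0,0,0,0,-0.6,0,0,0,0,0,0,-0.6]

```text
t: 7.08
position: [0.542, 0.0943, 0.2631]
ee_rot: [-0.001, 1.0, -0.0, -0.003]
wrist_force: [-0.1, 0.3, -5.6]
width: 0.034
```

```bash
python3 - <<'E'
from g import *
s,T=pose(); print(T,s["wrist_force"]); 
for n in("side","scene"):
    p=shot(n); W,m=cloud(p)
    g=near(W,m,(.544,.094),.035,.135,.19); print(n,"low",circ(g,.012),g[:,2].min())
    g=near(W,m,(.544,.094),.035,.14,.18); print(np.histogram(g[:,2],8))
G=frame((.527,.274,T[2,3]),(0,0,-1),(0,1,0)); print(inc(T,G))
p=shot("wrist","w4.png"); W,m=cloud(p)
a=cv2.imread("pics/w4.png")
for n in("side",): pass
for n in("gun","coupler_mouth","gun_grip"):
    print(n,[(np.round(d["position"],1).tolist(),round(d["confidence"],2),bydepth(p,d["position"])) for d in tip_of(p,n)[:4]])
E
```

```text
[[-1.     -0.0022 -0.0055  0.542 ]
 [-0.0022  1.     -0.0002  0.0943]
 [ 0.0055 -0.0002 -1.      0.2631]
 [ 0.      0.      0.      1.    ]] [-0.1214  0.3191 -5.6455]
side low [0.543  0.0941 0.02  ] 0.1393499291574547
(array([12,  7, 13, 11,  8, 12, 18, 10]), array([0.1409, 0.1457, 0.1505, 0.1553, 0.1601, 0.1648, 0.1696, 0.1744,
       0.1792]))
scene low [0.5398 0.0942 0.02  ] 0.13690901111548182
(array([12, 14,  9, 14, 13, 14, 31,  9]), array([0.1403, 0.1453, 0.1502, 0.1551, 0.1601, 0.165 , 0.1699, 0.1749,
       0.1798]))
[-0.0002 -0.007   0.0028  0.0243  0.2996  0.0001]
gun [([210.2, 260.9], 0.9, array([0.5226, 0.0934, 0.2599])), ([246.1, 162.1], 0.87, array([ 0.6206, -0.016 ,  0.1074])), ([68.9, 299.9], 0.74, array([0.4458, 0.1207, 0.1833]))]
coupler_mouth [([183.0, 260.7], 0.6, array([0.5307, 0.0933, 0.1739])), ([219.6, 184.5], 0.54, array([ 0.6273, -0.0151,  0.0123]))]
gun_grip [([257.9, 258.6], 0.93, array([0.5227, 0.0926, 0.3097])), ([278.2, 144.9], 0.76, array([0.5283, 0.0526, 0.3141])), ([55.7, 307.9], 0.69, array([0.438 , 0.1253, 0.1875]))]
```

View pics/w4.png

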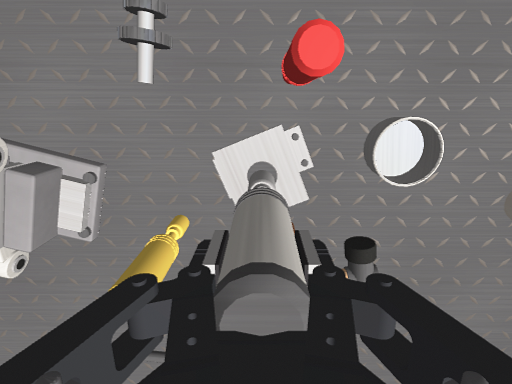

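The gun is out of the holster and straight in the jaws, with the nozzle at (185,262); its mouth height of 0.137 m matches what I expected. Moving to the tin.

carry_out:
  increments: [0,-0.003,0,0.005,0.07,0,-0.6,0,-0.003,0.003,0.015,0.15,0,-0.6,0,-0.003,0.003,0.022,0.23,0,-0.6,0,-0.003,0.003,0.022,0.3,0,-0.6,0,-0.003,0.003,0.022,0.3,0,-0.6]

```text
t: 8.0
position: [0.5288, 0.2773, 0.2645]
ee_rot: [-0.002, 1.0, 0.0, -0.0]
wrist_force: [-0.4, -1.1, -6.3]
width: 0.034
```

carry_out:
  increments: [0,0,0,0,0,0,-0.6,0,0,0,0,0,0,-0.6]

```text
t: 8.25
position: [0.5294, 0.2734, 0.265]
ee_rot: [0.001, 1.0, -0.0, -0.0]
wrist_force: [0.1, -0.1, -6.4]
width: 0.034
```

```bash
python3 - <<'E'
from g import *
s,T=pose(); print(T[:3,3],s["qpos"])
G=frame((.527,.274,.138),(0,0,-1),(0,1,0)); print(inc(T,G))
E
```

```text
[0.5294 0.2734 0.265 ] [ 0.3421  0.3496  0.1791  1.4007 -0.0003  0.3435]
[-0.0005 -0.0002 -0.0017  0.004   0.0012  0.2116]
```

carry_out:
  increments: [0,0,0,0.004,0.001,0.06,-0.6,0,0,0,0.004,0.001,0.12,-0.6,0,0,0,0.004,0.001,0.17,-0.6,0,0,0,0.004,0.001,0.2,-0.6,0,0,0,0.004,0.001,0.21,-0.6]

```text
t: 8.88
position: [0.5263, 0.2735, 0.1378]
ee_rot: [0.001, 1.0, -0.0, -0.001]
wrist_force: [0.3, -0.5, -5.9]
width: 0.034
```

carry_out:
  increments: [0,0,0,0,0,0,-0.6,0,0,0,0,0,0,-0.6,0,0,0,0,0,0,-0.6,0,0,0,0,0,0,-0.6]

```text
t: 9.38
position: [0.5272, 0.275, 0.1396]
ee_rot: [0.0, 1.0, 0.0, 0.0]
wrist_force: [-0.4, -0.1, -5.7]
width: 0.0339
```

```bash
python3 - <<'E'
from g import *
s,T=pose(); print(T[:3,3],s["wrist_force"])
for n in("scene","side"):
    p=shot(n); W,m=cloud(p); t=near(W,m,(.528,.276),.06,.02,.05); 
    r=np.hypot(t[:,0]-.528,t[:,1]-.275); print(circ(t[r>.03],.041)); k=circ(near(W,m,T[:2,3],.03,.105,.13),.018); print("barrel",k)
E
```

```text
[0.5272 0.275  0.1396] [-0.4089 -0.1161 -5.7366]
[0.5282 0.272  0.02  ]
barrel [0.5264 0.2739 0.02  ]
[0.5285 0.2764 0.02  ]
barrel [0.5284 0.2757 0.02  ]
```

carry_out:
  increments: [0,0,0,0,0,-0.06,-0.6,0,0,0,0,0,-0.15,-0.6,0,0,0,0,0,-0.25,-0.6,0,0,0,0,0,-0.35,-0.6,0,0,0,0,0,-0.38,-0.6]

```text
t: 10.1
position: [0.5279, 0.2753, 0.3722]
ee_rot: [0.0, 1.0, 0.001, 0.004]
wrist_force: [0.0, -0.1, -6.5]
width: 0.0341
```

```bash
cat >> g.py <<'E'
L=.1258
psi=np.radians(-14.5)
n=np.array([-np.cos(psi)*np.sin(.5),-np.sin(psi)*np.sin(.5),np.cos(.5)])
H=np.array([.5003,-.1970,.1423])
def goal(h,Hc=None,off=(0,0,0)):
    "TCP frame with the mouth (stroke out) h above the nipple's foot"
    F=(H if Hc is None else Hc)-.014*n
    return frame(F+n*(h+L)+np.array(off),-n,(0,1,0))
E
python3 - <<'E'
from g import *
p=shot("wrist")
p["C"]=np.load("w2C.npy"); print("head w2",onz(p,(187.2,264.4),.1423))
s,T=pose(); print(T[:3,3]); G=goal(.07); print(G); 
G2=G.copy(); G2[:3,3]+=[0,.2,.05]; print(inc(T,G2))
E
```

```text
head w2 [ 0.4984 -0.1967  0.1423]
[0.528  0.2754 0.3727]
[[-0.884   0.0561  0.4642  0.4159]
 [ 0.      0.9928 -0.12   -0.1752]
 [-0.4675 -0.1061 -0.8776  0.3018]
 [ 0.      0.      0.      1.    ]]
[ 0.1537 -0.6085  0.0357  0.1871 -0.4177  0.0321]
```

carry_out:
  increments: [0,0,0,0.06,-0.1,0,-0.6,0.05,-0.2,0,0.12,-0.2,0.02,-0.6,0.1,-0.4,0.02,0.187,-0.3,0.03,-0.6,0.154,-0.608,0.036,0.187,-0.38,0.032,-0.6,0.154,-0.608,0.036,0.187,-0.418,0.032,-0.6]

```text
t: 10.78
position: [0.4047, 0.0244, 0.3398]
ee_rot: [0.013, 0.971, -0.06, 0.232]
wrist_force: [1.2, -0.2, -6.0]
width: 0.0339
```

```bash
sed -i 's/^H=.*/H=np.array([.499,-.197,.1423])/' g.py; python3 - <<'E'
from g import *
s,T=pose(); print(T[:3,3],s["qpos"]); print(inc(T,goal(.06)))
E
```

```text
[0.4047 0.0244 0.3398] [-0.0712 -0.4213 -0.498   1.0177 -0.0897 -0.0665]
[-0.0023 -0.0214  0.0061  0.0146 -0.3222  0.1206]
```

carry_out:
  increments: [0,-0.02,0.006,0.015,-0.1,0,-0.6,0,-0.02,0.006,0.015,-0.2,0.03,-0.6,0,-0.02,0.006,0.015,-0.28,0.07,-0.6,0,-0.02,0.006,0.015,-0.322,0.11,-0.6,0,-0.02,0.006,0.015,-0.322,0.12,-0.6]

```text
t: 11.4
position: [0.4269, -0.1775, 0.2979]
ee_rot: [0.018, 0.968, -0.058, 0.241]
wrist_force: [-0.4, 1.0, -5.5]
width: 0.034
```

carry_out:
  increments: [0,0,0,0,0,0,-0.6,0,0,0,0,0,0,-0.6,0,0,0,0,0,0,-0.6]

```text
t: 11.78
position: [0.429, -0.1756, 0.3022]
ee_rot: [0.015, 0.968, -0.06, 0.245]
wrist_force: [-0.4, 0.6, -6.4]
width: 0.0343
```

```bash
python3 - <<'E'
from g import *
s,T=pose(); print(T[:3,3],s["qpos"],inc(T,goal(.06)))
M=T[:3,3]+L*T[:3,2]
w=shot("wrist","w5.png"); sc=shot("scene","s5.png"); sd=shot("side","d5.png")
out=[]
for q,nm in((w,"w"),(sc,"sc"),(sd,"sd")):
    for t in("coupler_mouth","nipple_head","gun"):
        print(nm,t,[(np.round(d["position"],1).tolist(),round(d["confidence"],2),bydepth(q,d["position"])) for d in tip_of(q,t)[:3]])
    print("pred mouth",np.round(proj(q,M),1),"head",np.round(proj(q,H),1))
def crop(q,h,k,sz):
    r,c=map(int,proj(q,(M+H)/2)); r=min(max(r,h),384-h);c=min(max(c,h),512-h); print("crop",r-h,c-h); return cv2.resize(q["pixels"][r-h:r+h,c-h:c+h,::-1],(sz,sz),interpolation=cv2.INTER_CUBIC)
cv2.imwrite("pics/c5.png",np.hstack([crop(w,40,0,400),crop(sc,32,0,400)]))
E
```

```text
[ 0.429  -0.1756  0.3022] [-0.703  -0.3257 -0.5445  0.8859  0.2129 -0.6214] [-0.0035  0.0111 -0.001   0.0215 -0.0006  0.0057]
w coupler_mouth [([168.9, 377.9], 0.89, array([ 0.6249, -0.0274,  0.0051])), ([181.4, 259.0], 0.65, array([ 0.4609, -0.1892,  0.2175]))]
w nipple_head [([159.4, 262.3], 0.59, array([ 0.4964, -0.1961,  0.1453]))]
w gun [([210.5, 256.0], 0.85, array([ 0.4129, -0.1794,  0.2907])), ([213.6, 496.9], 0.83, array([0.629 , 0.1189, 0.0899]))]
pred mouth [184.4 262. ] head [159.5 261.9]
sc coupler_mouth [([262.0, 162.6], 0.68, array([ 0.4943, -0.1872,  0.1973])), ([267.6, 265.1], 0.6, array([ 0.6379, -0.0356,  0.0329])), ([187.4, 231.9], 0.59, array([0.4379, 0.1193, 0.0164]))]
sc nipple_head [([278.9, 172.3], 0.57, array([ 0.502 , -0.1895,  0.1199]))]
sc gun [([211.8, 300.8], 0.94, array([0.648 , 0.1125, 0.0874])), ([257.8, 269.0], 0.81, array([ 0.6485, -0.0389,  0.1116])), ([231.2, 141.3], 0.71, array([ 0.4604, -0.179 ,  0.2804]))]
pred mouth [263.1 159.5] head [277.3 166.8]
sd coupler_mouth [([253.2, 275.0], 0.69, array([0.428 , 0.1417, 0.012 ])), ([194.2, 260.0], 0.53, array([0.5599, 0.0651, 0.1062])), ([216.3, 225.8], 0.52, array([0.6374, 0.1372, 0.0125]))]
sd nipple_head []
sd gun [([239.3, 276.0], 0.96, array([0.4262, 0.1431, 0.0727])), ([199.1, 224.4], 0.86, array([0.6323, 0.1429, 0.0916])), ([177.1, 263.9], 0.67, array([ 0.6213, -0.0187,  0.0889]))]
pred mouth [144.6 334. ] head [155.6 330.2]
crop 131 221
crop 238 131
```

View pics/c5.png

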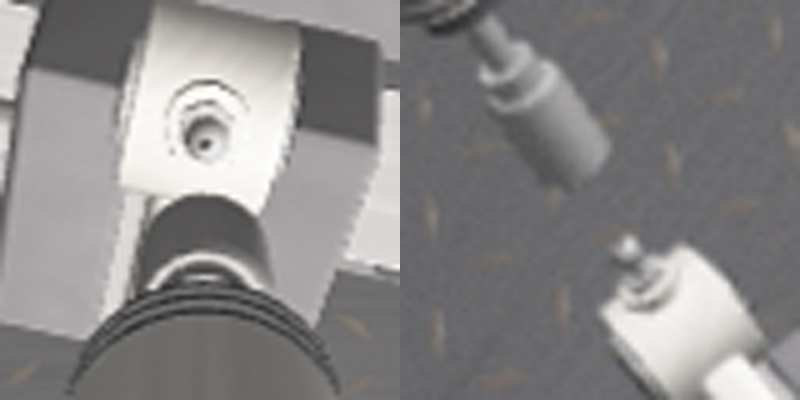

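The coupler (column 262) and the ball (column 262, row 159) both agree with the predicted wrist pixels, and the scene view agrees to about 1 mm sideways. Approaching along the nipple's axis.

carry_out:
  increments: [-0.003,0.011,-0.001,0.0215,-0.0006,0.006,-0.6,-0.003,0.011,-0.001,0.0215,-0.0006,0.03,-0.6,-0.003,0.011,-0.001,0.0215,-0.0006,0.05,-0.6,-0.003,0.011,-0.001,0.0215,-0.0006,0.05,-0.6]
  newtons: 110

```text
t: 12.88
position: [0.4309, -0.18, 0.2675]
ee_rot: [0.016, 0.969, -0.058, 0.239]
wrist_force: [0.5, 0.6, -5.5]
width: 0.0338
```

carry_out:
  increments: [0,0,0,0,0,0,-0.6,0,0,0,0,0,0,-0.6,0,0,0,0,0,0,-0.6]

```text
t: 13.25
position: [0.4317, -0.1806, 0.2696]
ee_rot: [0.015, 0.969, -0.059, 0.24]
wrist_force: [0.1, -0.2, -6.2]
width: 0.0339
```

```bash
cat > st.py <<'E'
from g import *
s,T=pose(); F=H-.014*n; M=T[:3,3]+L*T[:3,2]; d=M-F
B=goal(0)[:3,:3]
print("t",s["t"],"width",s["width"],"h",round(d@n,4),"lat tool xy",(B.T@d)[:2].round(4),"ang",round(float(np.arccos(-T[:3,2]@n)),4),"axial f",round(float(np.array(s["wrist_force"])@n),2),"f tool",(B.T@s["wrist_force"]).round(1),"mom",np.round(B.T@s["ft_torque"],2))
for h in(.02,.012,.005,-.01): print(h,inc(T,goal(h)))
E
python3 st.py
```

```text
t 13.25 width 0.033930945447158994 h 0.0331 lat tool xy [ 0.     -0.0011] ang 0.001 axial f -5.5 f tool [2.8 0.5 5.5] mom [-0.29  1.07 -0.  ]
0.02 [-0.0012 -0.0007 -0.0021  0.      0.0017  0.0219]
0.012 [-0.0012 -0.0007 -0.0021  0.      0.0017  0.0352]
0.005 [-0.0012 -0.0007 -0.0021  0.      0.0017  0.0469]
-0.01 [-0.0012 -0.0007 -0.0021  0.      0.0017  0.0719]
```

carry_out:
  increments: [0,0,-0.002,0,0.0017,0.01,-0.6,0,0,-0.002,0,0.0017,0.02,-0.6,0,0,-0.002,0,0.0017,0.026,-0.6,0,0,-0.002,0,0.0017,0.032,-0.6,0,0,-0.002,0,0.0017,0.035,-0.6]

```text
t: 13.88
position: [0.442, -0.1822, 0.2513]
ee_rot: [0.014, 0.969, -0.059, 0.241]
wrist_force: [-3.3, 2.0, 0.6]
width: 0.0339
```

```bash
python3 st.py
```

```text
t 13.875 width 0.03385596190559765 h 0.0121 lat tool xy [-0.0006 -0.0001] ang 0.0009 axial f 2.28 f tool [ 2.7  1.8 -2.3] mom [-0.54  0.78 -0.  ]
0.02 [-0.0009  0.0007  0.0002  0.0009  0.     -0.0132]
0.012 [-0.0009  0.0007  0.0002  0.001   0.0001  0.0001]
0.005 [-0.0009  0.0007  0.0002  0.001   0.0001  0.0118]
-0.01 [-0.0009  0.0007  0.0002  0.001   0.0001  0.0368]
```

Contact of about 8 N sits where the jaws should meet the ball, with hardly any side force. Pressing on to snap.

carry_out:
  increments: [0,0,0,0,0,0.004,-0.6,0,0,0,0,0,0.007,-0.6,0,0,0,0,0,0.01,-0.6,0,0,0,0,0,0.012,-0.6,0,0,0,0,0,0.012,-0.6]

```text
t: 14.5
position: [0.4449, -0.1829, 0.2445]
ee_rot: [0.015, 0.969, -0.059, 0.24]
wrist_force: [0.8, 2.1, -2.8]
width: 0.034
```

```bash
python3 st.py
```

```text
t 14.5 width 0.03396645228960107 h 0.0047 lat tool xy [0.0001 0.0001] ang 0.0007 axial f -2.55 f tool [0.6 2.4 2.5] mom [-0.54  0.29  0.01]
0.02 [-0.0005 -0.0008 -0.0001 -0.0001 -0.0003 -0.0255]
0.012 [-0.0005 -0.0008 -0.0001 -0.0001 -0.0003 -0.0122]
0.005 [-0.0005 -0.0008 -0.0001 -0.0001 -0.0002 -0.0005]
-0.01 [-0.0005 -0.0008 -0.0001 -0.0001 -0.0002  0.0245]
```

The force fell from about 8 N to 3 N at h = 4.7 mm, so it has snapped on. Now pushing the stroke in.

carry_out:
  increments: [0,0,0,0,0,0.005,-0.6,0,0,0,0,0,0.01,-0.6,0,0,0,0,0,0.015,-0.6,0,0,0,0,0,0.02,-0.6,0,0,0,0,0,0.0235,-0.6]

```text
t: 15.12
position: [0.4515, -0.1845, 0.2335]
ee_rot: [0.015, 0.969, -0.059, 0.241]
wrist_force: [-9.7, 5.8, 10.6]
width: 0.034
```

carry_out:
  increments: [0,0,0,0,0,0,-0.6,0,0,0,0,0,0,-0.6,0,0,0,0,0,0,-0.6]

```text
t: 15.5
position: [0.4514, -0.1845, 0.2334]
ee_rot: [0.015, 0.969, -0.059, 0.241]
wrist_force: [-7.9, 5.4, 9.0]
width: 0.0336
```

```bash
python3 st.py
```

```text
t 15.5 width 0.03363494191790824 h -0.0082 lat tool xy [-0.0006 -0.0001] ang 0.0012 axial f 12.25 f tool [  2.8   4.  -12.2] mom [-1.09  0.93 -0.  ]
0.02 [-0.0013  0.0008  0.0002  0.0009 -0.0002 -0.0471]
0.012 [-0.0013  0.0008  0.0002  0.0009 -0.0002 -0.0337]
0.005 [-0.0013  0.0008  0.0002  0.0009 -0.0001 -0.0221]
-0.01 [-0.0013  0.0008  0.0002  0.0009 -0.0001  0.0029]
```

carry_out:
  increments: [0,0,0,0,0,0.002,-0.6,0,0,0,0,0,0.004,-0.6,0,0,0,0,0,0.005,-0.6,0,0,0,0,0,0.005,-0.6]

```text
t: 16.0
position: [0.4528, -0.1849, 0.2312]
ee_rot: [0.014, 0.969, -0.059, 0.241]
wrist_force: [-10.0, 6.1, 12.7]
width: 0.034
```

```bash
python3 st.py
```

```text
t 16.0 width 0.03399426672966367 h -0.0109 lat tool xy [-0.0009 -0.0002] ang 0.0016 axial f 16.57 f tool [  2.9   4.1 -16.6] mom [-1.29  1.13 -0.05]
0.02 [-0.0017  0.0012  0.0003  0.0012 -0.0001 -0.0515]
0.012 [-0.0017  0.0012  0.0003  0.0012 -0.0001 -0.0381]
0.005 [-0.0017  0.0012  0.0003  0.0012 -0.     -0.0265]
-0.01 [-0.0017  0.0012  0.0003  0.0012 -0.     -0.0015]
```

carry_out:
  increments: [0,0,0,0,0,0.001,-0.6,0,0,0,0,0,0.0025,-0.6,0,0,0,0,0,0.0025,-0.6,0,0,0,0,0,0.0025,-0.6]

```text
t: 16.5
position: [0.4535, -0.185, 0.2312]
ee_rot: [0.014, 0.969, -0.059, 0.241]
wrist_force: [-17.4, 9.2, 23.8]
width: 0.0336
```

```bash
python3 st.py; python3 - <<'E'
from h import *
import numpy as np
w=shot("wrist","w6.png"); sc=shot("scene","s6.png")
a=w["pixels"][110:270,180:340,::-1]; b=sc["pixels"][215:295,110:190,::-1]
cv2.imwrite("pics/c6.png",np.hstack([cv2.resize(a,(400,400)),cv2.resize(b,(400,400),interpolation=cv2.INTER_CUBIC)]))
E
```

```text
t 16.5 width 0.033621735027805896 h -0.0112 lat tool xy [-0.0016 -0.0003] ang 0.0028 axial f 30.12 f tool [  4.3   5.7 -30.1] mom [-1.73  1.87 -0.01]
0.02 [-0.0025  0.0026  0.0006  0.0021  0.     -0.052 ]
0.012 [-0.0025  0.0026  0.0006  0.0022  0.0001 -0.0387]
0.005 [-0.0025  0.0026  0.0006  0.0022  0.0001 -0.027 ]
-0.01 [-0.0025  0.0026  0.0006  0.0022  0.0001 -0.002 ]
```

View pics/c6.png

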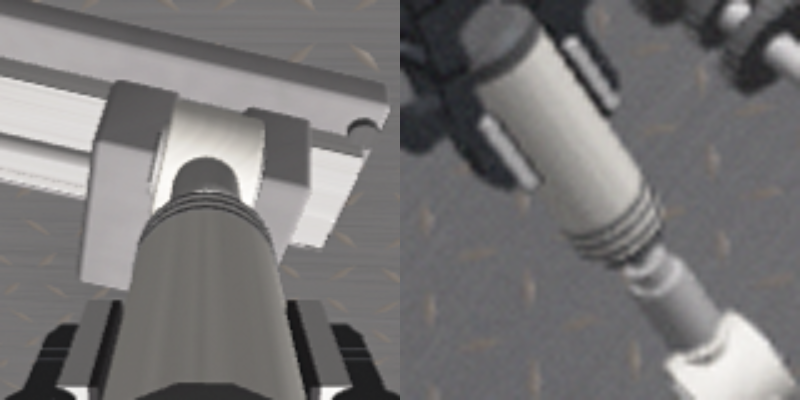

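The stop is reached: the force jumped to 35 N over 0.3 mm. The pictures show the coupler seated on the nipple at (690,340) with the nozzle drawn in. Easing off slightly, then handing in.

carry_out:
  increments: [0,0,0,0,0,-0.001,-0.6,0,0,0,0,0,-0.001,-0.6,0,0,0,0,0,-0.001,-0.6,0,0,0,0,0,-0.001,-0.6]

```text
t: 17.1
position: [0.4532, -0.185, 0.2312]
ee_rot: [0.014, 0.969, -0.059, 0.241]
wrist_force: [-15.1, 8.8, 18.6]
width: 0.034
```

```bash
python3 st.py|head -1; python3 -c "
from station import bot
print(bot.job_done())"
```

```text
t 17.1 width 0.03403225772516591 h -0.0111 lat tool xy [-0.0013 -0.0003] ang 0.0024 axial f 24.38 f tool [  4.7   5.9 -24.4] mom [-1.53  1.58 -0.01]
the job is handed in; nothing more can be done
None
```

The job is handed in at 17.1 s of the 45 s allowed. The gun is on the nipple, fully pushed in and still gripped. The interface gives no verdict, so what follows rests on my own readings.

- **Rinse:** I took the gun out of the holster and held its mouth in the tin about 14 mm above the bench for at least 0.5 s. The cameras showed it within about 2 mm of the tin's centre. I then lifted it clear.
- **Snap:** I pressed the coupler on along the nipple's axis. The contact force rose to about 8 N and fell to about 3 N, with the mouth about 5 mm above the nipple's foot, as it should be when home.
- **Stroke:** I pushed on about 16 mm, until the force jumped to about 35 N within 0.3 mm, which is the stop. I then eased it to about 30 N and left it there.
- **Last checks:** The gun is about 0.002 rad off the nipple's axis as I measured it. The fingers are on the barrel at 34 mm opening with 110 N grip set. The last pictures, taken just before easing off, show the coupler seated and the nozzle drawn in.
- **Small disagreements:** At full push the arm gives about 1.3 mm sideways with roughly 6 N of side force. One camera put the mouth about 5 mm off along the axis before contact, but the contact height did not bear that out. The stroke itself was judged from force and travel, not measured directly.
- **Not re-checked:** I did not measure the tin after lifting out, nor the mallet, gear shaft and spray can. I planned no contact with any of them, and no force reading suggested any.

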